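Set up a moulding tray for small mousse cakes

TASK

Set up the baking tray for moulding: stand each of the three steel frames upright and centred on the cake board of its own shape (the square and the oblong one with their sides parallel to the board's), and put the pusher, disc down, inside the round ring so that it rests on the board. Last of all, once those four are in place, stand the tall sugar dredger upright on the bare strip at the back of the tray (the side away from the robot), straight behind the round ring. Do not disturb the glass jar, and leave everything standing still and released.

Things in the scene. Friction and masses are not known exactly. Their poses are not given: they have to be found in the camera images.
- ring_round: Round mousse ring of plain bright stainless steel, open at top and bottom: 60 mm outside diameter, 55.6 mm inside, 40 mm high, about 70 g. It stands on the bench at the start. Origin: centre of its open underside, z up.
- frame_square: Square mousse frame of plain bright stainless steel, open at top and bottom: 60 x 60 mm outside, walls 2 mm, 40 mm high, about 90 g. Stands on the bench at the start, turned up to 0.6 rad. Origin: centre of its open underside; x and y square to its sides, z up. Quarter turns are all the same.
- frame_oblong: Oblong (rectangular) mousse frame of plain bright stainless steel, open at top and bottom: 84 mm long (its x) by 40 mm wide (its y) outside, walls 2 mm, 40 mm high, about 90 g. Stands on the bench at the start, turned up to 0.5 rad. Half turns are the same. Grip it across its 40 mm. Origin: centre of its open underside, z up.
- pusher: Bright steel pusher for the round ring, standing disc down: flat disc 48 mm in diameter, 5 mm thick, a 10 mm stem, and on top a round knob 26 mm in diameter from 58 to 78 mm above the underside (full width from 61 to 75 mm). About 100 g. In the ring it has about 4 mm of play all round and its knob stands above the rim. Origin: centre of the disc's underside, z up along the stem.
- dredger: Sugar dredger (shaker): the tallest of the tools, an upright bright steel cylinder 56 mm in diameter and 88 mm high, with a 57.6 mm collar from 88 to 98 mm and a domed lid pierced with small dark holes up to 116 mm. About 180 g. Stands upright at the start. Origin: centre of its underside, z up.
- jar: Small closed glass jar with a steel lid, 64 mm in diameter, 75 mm high, about 300 g, standing among the tools. A bystander: not to be disturbed. Origin: centre of its underside.
- tray: Shallow aluminium baking tray, fixed on the bench. Floor 220 mm deep (its x, away from the robot) by 290 mm wide (its y, to the robot's left), flared rims 18 mm high. Turned up to 0.12 rad. The cake boards lie in a row along y, 94 mm apart, in any order, centred 38 mm in front of the tray's middle; the strip behind them is bare. Origin: centre of its underside; the floor's top is 3 mm above.
- board_round: Round cake board of brown card, 84 mm across, 3 mm thick, fixed on the tray's floor: place of the round ring. Axes as the tray's: +x is straight back, away from the robot. The bare strip runs from its edge, 42 mm from its centre, to the back rim about 148 mm from its centre; middle at 95 mm. Origin: centre of its underside, 3 mm above the bench; its top is 3 mm higher.
- board_square: Square cake board of brown card, 84 x 84 mm, 3 mm thick, fixed on the tray's floor, turned up to 0.08 rad to the tray. Place of the square frame. Origin: centre of its underside, 3 mm above the bench, x and y square to its sides; its top is 3 mm higher.
- board_oblong: Oblong cake board of brown card, 108 mm (its x, front to back of the tray) by 64 mm (its y), 3 mm thick, fixed on the tray's floor, turned up to 0.08 rad to the tray. Place of the oblong frame. Origin: centre of its underside, 3 mm above the bench; its top is 3 mm higher.

How it is judged (in metres and radians):
On the way, in this order (a step that is already met when the one before it is completed fails the run):
1. the three frames stand on the boards of their shapes and the pusher stands inside the round ring (horizontal distance between ring_round and board_round below 0.012 m and z of ring_round in the frame of board_round between -0.002 and 0.007 m and angle between each of ring_round, frame_square, frame_oblong, pusher's own z axis and vertical below 0.1 rad and horizontal distance between frame_square and board_square below 0.012 m and z of frame_square in the frame of board_square between -0.002 and 0.007 m and (angle between the x axis of frame_square and the x axis of board_square, either way round below 0.17 rad or angle between the x axis of frame_square and the y axis of board_square, either way round below 0.17 rad) and horizontal distance between frame_oblong and board_oblong below 0.012 m and z of frame_oblong in the frame of board_oblong between -0.002 and 0.007 m and angle between the x axis of frame_oblong and the x axis of board_oblong, either way round below 0.17 rad and horizontal distance between pusher and ring_round below 0.008 m and z of pusher in the frame of board_round between -0.002 and 0.007 m), for 0.2 s.
2. then the dredger stands on the bare back strip of the tray straight behind the round ring (x of dredger in the frame of board_round between 0.066 and 0.123 m and y of dredger in the frame of board_round between -0.022 and 0.022 m and z of dredger in the frame of tray below 0.007 m and angle between dredger's own z axis and vertical below 0.1 rad), for 0.2 s.
At the end, for the whole second after the job is handed in: Each frame upright on the board of its shape: centres within 12 mm, square and oblong parallel within 0.17 rad; pusher disc down on the board inside the ring; dredger upright on the tray floor, 66 to 123 mm behind the round board's centre, within 22 mm sideways; all released, at rest (all of step 1 and all of step 2 and linear speed of each of ring_round, frame_square, frame_oblong, pusher, dredger below 0.02 m/s); the robot touches nothing.
It fails at once if the glass jar is pushed more than 25 mm or tipped (distance of jar from where it was at the start of the episode above 0.025 m or angle between jar's own z axis and vertical above 0.3 rad).
It also fails if it takes over 123 s, if anything falls off the work surface, if the arm or the gripper's body presses on something with over 40 N, if the wrist force passes 120 N, or if a joint passes its speed limit or range.

ROBOT

A 6-joint arm with a two-finger parallel gripper is mounted at the origin on the work surface. World frame = base frame: x ahead of the robot, y to its left, z up, the work surface at z = 0. Lengths are in mm, angles in rad, forces in N, time in s.
With the tool pointing down it reaches from about 350 to 975 mm from the base axis. Payload 7.1 kg.
Tool frame: the origin (TCP) lies at the very end of the fingers, on their centre line; the grasp point (between the pads) lies 19 mm behind it; y points along the fingers, x is the direction in which the jaws open and shut, and the axes are right-handed (so a half turn about y gives the same grasp; the last joint's range is limited). The gripper opens to 88 mm and grips with 3 to 60 N. Pads are 20 mm wide; open, the fingers measure 115 mm over their backs; the gripper's body (75 mm by 178 mm) begins 61 mm behind the grasp point.
Start: joints at [1.144, 0.423, 1.63, -0, 1.089, -0.019], TCP at [247.837, 573.744, 222.675] pointing down, gripper open.
Joint ranges: [-3, 3], [-0.9, 2.11], [0.09, 2.58], [-1.31, 4.45], [0.11, 2.69], [-2.54, 2.54]. Speed limits (rad/s): [2.39, 2.39, 3.01, 3.14, 3.14, 3.14].

INTERFACE

Orientations are given as a rotation vector (axis times angle).
In Python, from workcell import ctrl gives the robot as it stands. The module is installed in compiled form; this text tells all that it offers.
- The arm moves only by the tool carry_out, never from a script. Its arguments are lists of equal length, an entry for each row: "delta_pos": the shift along the tool's x, y, z in cm, a list of three; "rotation": the turn, a rotation vector about the tool's x, y, z in rad, a list of three. In form: {"delta_pos": [[dx, dy, dz], ...], "rotation": [[wx, wy, wz], ...]}. A call has 1 to 12 rows; each row is the pose to reach, as a shift and turn from the pose commanded when the call began, along the tool's axes at that moment; what a row does not reach only later rows make up. A row lasts 1/12 s, in which the tool goes at most 41.7 mm and 7.16 degrees, less where a joint would pass 70% of its speed; a pose out of reach is approached as far as the arm can. A call with a gripper value outside its range is refused whole. "hand" is the closure in counts, from 0 (fully open) to 255 (shut), set as the call begins (left out, the last holds). The fingers move at their own pace and stop on an object; the grip force is fixed at half the most. Time passes only in rows, so rows that repeat a pose let the fingers close. It gives the time, the measured TCP pose, the force and the opening at its end, in the units of the state.
- ctrl.get_obs(): the state, without advancing time (a new reading comes with each control period).
- ctrl.get_image(name): name is "scene" or "top"; returns the picture (420x560x3 uint8, red, green, blue); there is no depth.
- ctrl.camera_info(name): a dict with "fov_y" (degrees; the focal length in pixels is half the picture's height over the tangent of half this angle, whatever the lens; pixels are square), "cx", "cy" (the principal point, pixels), "R" (3x3) and "t" (3): a world point X has camera coordinates R X + t. Camera axes: x right, y down, z forward; pixel columns grow to the right and rows downward; lengths in mm; the calibration is good to about 2 mm. A picture is of the moment at which its call begins. camera_info takes no time and is no camera call.
- ctrl.close_job(): hands the job in, once; it reports no verdict.
The state is a dict: "t": time; "qpos": joint angles; "qvel": joint speeds; "joint_torque": joint torques, N m; "ee_pos": TCP position; "orientation": TCP orientation; "ft_force": force on the tool from outside, world axes, zero at the start; "moment": the same for the moment, N m; "width": finger opening in mm.
Only numpy, scipy, OpenCV 4.12 (cv2) and the standard library are available. Lean on these libraries where they do the work, as an engineer would, in place of code of your own. Each camera call takes 0.05 s, during which the arm holds its last target.

## Working session

There is one attempt and no reset: what is moved stays moved. The work goes in short steps, Python scripts to look and compute and a tool call to move; the robot and the scene stay as the last step left them, time stands still between calls to the robot, and variables do not carry over. Pictures are saved under pics/ and viewed, and the job is handed in when it is done.

Besides the shell and the picture viewer there is one more tool, called after "Call:" as name(argument=value, ...) on one line, values as JSON. carry_out: Moves the arm, as the interface text tells. Its arguments: {"type":"object","properties":{"delta_pos":{"type":"array","items":{"type":"array","items":{"type":"number"}}},"rotation":{"type":"array","items":{"type":"array","items":{"type":"number"}}},"hand":{"type":"number"}},"required":["delta_pos","rotation"]}

```bash
mkdir -p pics; python3 - <<'E'
from workcell import ctrl
import cv2
o=ctrl.get_obs(); print(o)
for n in("scene","top"):
    i=ctrl.get_image(n); cv2.imwrite(f"pics/{n}0.png",i[:,:,::-1]); print(n,ctrl.camera_info(n))
E
```

```text
{'t': 0.0, 'qpos': array([ 1.14397559e+00,  4.23841663e-01,  1.63067163e+00, -2.38044209e-06,
        1.08860116e+00, -1.89889600e-02]), 'qvel': array([ 0.00097695,  0.00044007,  0.00097448, -0.00124874,  0.00037106,
        0.00126087]), 'joint_torque': array([ 1.50403015e-03, -5.44639242e+01, -2.73651356e+01,  6.44334080e-02,
        2.30402488e-02, -1.25398810e-04]), 'ee_pos': array([247.63077719, 573.252213  , 221.90840287]), 'orientation': array([-1.3758074 , -0.90280605,  0.90492263]), 'ft_force': array([0.29325111, 0.27767158, 0.18252475]), 'moment': array([-0.00929749, -0.06505917, -0.0108733 ]), 'width': 87.98190334281975}
scene {'fov_y': 53.11947318476636, 'cx': 274.5240850829218, 'cy': 207.87168179881988, 'R': array([[ 0.70846366,  0.70561987, -0.01341057],
       [ 0.48191057, -0.49756031, -0.72124611],
       [-0.51559815,  0.50451396, -0.69254907]]), 't': array([-360.8237217 , -203.82234344, 1214.56362673])}
top {'fov_y': 56.101705643974334, 'cx': 280.33216013179793, 'cy': 210.32038895606385, 'R': array([[-0.00116454, -0.99973016,  0.02320015],
       [-0.9896924 , -0.00217015, -0.14319305],
       [ 0.14320476, -0.02312777, -0.98942281]]), 't': array([ -10.1584283 ,  515.2961274 , 1038.19862415])}
```

View pics/scene0.png

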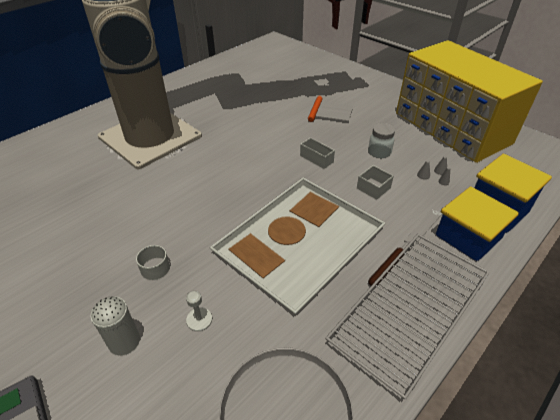

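View pics/top0.png

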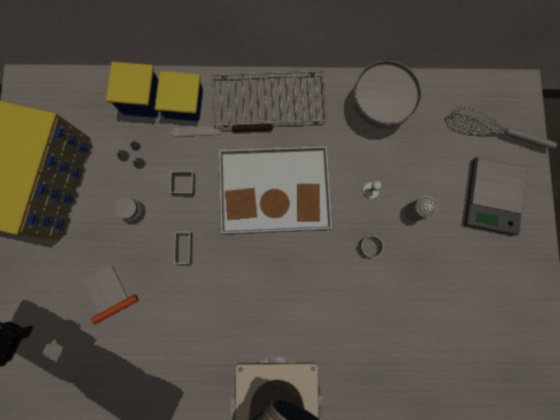

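The scene view shows the tray near (297,245). The ring is at (153,262), the pusher at (199,310), the dredger at (115,325), the oblong frame at (317,152), the square frame at (375,182) and the jar at (382,142). The top view shows the square, round and oblong boards at x≈240, 275 and 308. Next I'll zoom in.

```bash
cat > h.py <<'E'
import numpy as np, cv2
from workcell import ctrl
from scipy.spatial.transform import Rotation as Ro
def cam(n):
    c=ctrl.camera_info(n); f=210/np.tan(np.radians(c['fov_y'])/2); return f,c['cx'],c['cy'],np.array(c['R']),np.array(c['t'])
def proj(n,X):
    f,cx,cy,R,t=cam(n); p=np.atleast_2d(X)@R.T+t; return np.c_[f*p[:,0]/p[:,2]+cx,f*p[:,1]/p[:,2]+cy]
def cast(n,uv,z):
    f,cx,cy,R,t=cam(n); uv=np.atleast_2d(np.asarray(uv,float)); d=np.c_[(uv[:,0]-cx)/f,(uv[:,1]-cy)/f,np.ones(len(uv))]@R
    C=-R.T@t; s=(z-C[2])/d[:,2]; return C+d*s[:,None]
E
python3 - <<'E'
import cv2
t=cv2.imread('pics/top0.png'); s=cv2.imread('pics/scene0.png')
def crop(im,x,y,w,h,k,n): cv2.imwrite('pics/'+n,cv2.resize(im[y:y+h,x:x+w],None,fx=k,fy=k,interpolation=cv2.INTER_CUBIC))
crop(t,105,140,110,130,4,'c1.png')
crop(t,340,160,110,110,5,'c2.png')
crop(s,80,235,145,125,5,'c3.png')
crop(s,290,115,130,90,6,'c4.png')
E
```

```text
(no output)
```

View pics/c1.png

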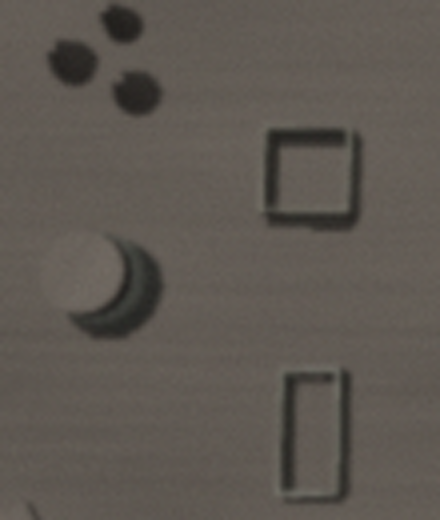

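View pics/c2.png

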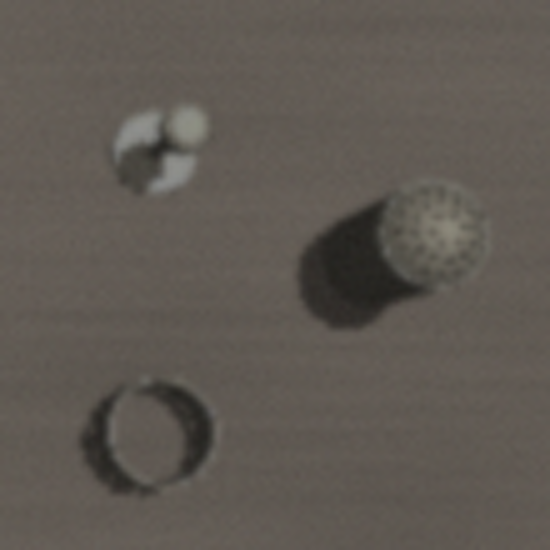

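View pics/c3.png

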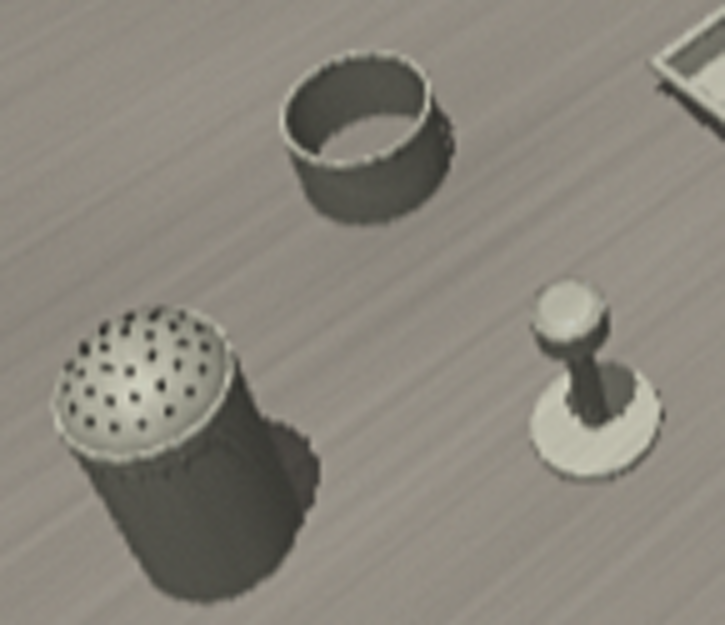

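View pics/c4.png

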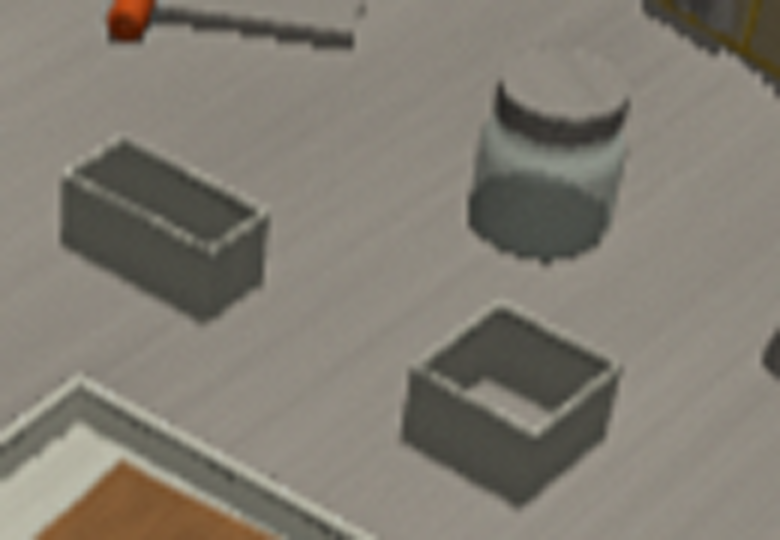

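```bash
cat > m.py <<'E'
from h import *
np.set_printoptions(precision=1,suppress=True)
def px(pts,k,x,y): p=np.atleast_2d(np.asarray(pts,float)); return (p+0.5)/k-0.5+[x,y]
S4=lambda p:px(p,6,290,115); S3=lambda p:px(p,5,80,235); T1=lambda p:px(p,4,105,140); T2=lambda p:px(p,5,340,160)
def quad(n,p,z,lab):
    X=cast(n,p,z); m=X.mean(0); e=np.roll(X,-1,0)-X; L=np.linalg.norm(e[:,:2],axis=1); a=np.degrees(np.arctan2(e[:,1],e[:,0])); print(lab,n,m,'L',L,'a',a%180)
quad('scene',S4([(62,178),(124,140),(268,213),(208,250)]),40,'obl')
quad('top',T1([(283,370),(347,370),(345,498),(279,497)]),40,'obl')
quad('scene',S4([(412,368),(502,303),(620,367),(537,436)]),40,'sq')
quad('top',T1([(265,130),(356,128),(357,218),(263,216)]),40,'sq')
print('sq bottom',cast('scene',S4([(402,438),(520,507),(607,437)]),0))
print('obl bottom',cast('scene',S4([(62,240),(205,324),(262,285)]),0))
print('ring',cast('scene',S3((357,107)),40),cast('top',T2((161,434)),40))
print('push disc',cast('scene',S3((596,418)),5),cast('top',T2((155,150)),5),'knob',cast('scene',S3((570,318)),70),cast('top',T2((187,127)),70))
print('dred',cast('top',T2((436,237)),98),cast('scene',S3((144,388)),96))
print('jar',cast('top',T1((83,272)),75),cast('scene',S4((563,88)),75))
for n,f in(('scene','pics/scene0.png'),('top','pics/top0.png')):
    im=cv2.imread(f); hsv=cv2.cvtColor(im,cv2.COLOR_BGR2HSV); 
    m=cv2.inRange(hsv,(5,110,60),(20,255,255))
    reg=np.zeros_like(m); 
    if n=='scene': reg[180:290,220:350]=255
    else: reg[170:235,215:330]=255
    m&=reg
    c,_=cv2.findContours(m,cv2.RETR_EXTERNAL,cv2.CHAIN_APPROX_NONE)
    for k in c:
        if cv2.contourArea(k)<100: continue
        big=cv2.moments(k); 
        X=cast(n,k.reshape(-1,2),6)[:,:2]; r=cv2.minAreaRect(X.astype(np.float32)); mo=cv2.moments(X.astype(np.float32).reshape(-1,1,2))
        print(n,'board',np.array(r[0]),np.array(r[1]),r[2],'cent',mo['m10']/mo['m00'],mo['m01']/mo['m00'],'A',mo['m00'])
E
python3 m.py
```

```text
obl scene [414.  254.3  40. ] L [40.9 81.4 38.3 80.3] a [89.5  1.1 87.6  3. ]
obl top [412.8 250.1  40. ] L [42.7 85.2 43.6 84.4] a [90.1  0.9 89.1  0.3]
sq scene [593.5 262.5  40. ] L [59.9 58.3 58.2 60. ] a [ 88.8 178.5  90.5   0.1]
sq top [590.2 258.4  40. ] L [62.1 62.9 63.7 59.9] a [91.6  2.3 88.9  0.9]
sq bottom [[562.  236.    0. ]
 [621.5 234.9   0. ]
 [622.4 295.2   0. ]]
obl bottom [[368.6 239.4   0. ]
 [454.7 237.5   0. ]
 [455.  276.3   0. ]]
ring [[ 417.1 -257.5   40. ]] [[ 417.  -256.8   40. ]]
push disc [[ 578.1 -267.7    5. ]] [[ 580.2 -267.9    5. ]] knob [[ 578.1 -267.9   70. ]] [[ 579.8 -268.8   70. ]]
dred [[ 516.1 -389.2   98. ]] [[ 517.1 -389.8   96. ]]
jar [[516.1 395.6  75. ]] [[517.9 395.1  75. ]]
scene board [542.9 -89.1] [ 63.2 107.5] 89.41658782958984 cent 543.1421165817109 -89.06727328307409 A 6468.075504512759
scene board [541.    7.1] [81.2 81.5] 81.46382141113281 cent 540.454457758104 6.228096350056711 A 5081.419509903828
scene board [538.1 101.1] [81.3 82.9] 6.090479850769043 cent 538.6767305060827 101.36137676296393 A 6451.867867956695
top board [540.8   5.7] [74.2 76.1] 0.19589358568191528 cent 540.7268413178249 6.481360905486912 A 4544.612706025153
top board [538.5 101.2] [79.7 79.6] 6.028772830963135 cent 538.7051091004115 101.32458942496561 A 5881.89935247734
top board [543.9 -89. ] [ 56.9 103.1] 89.56488037109375 cent 542.8627056211693 -88.7309825678856 A 5674.642006046197
```

```bash
cat > p.py <<'E'
from h import *
import sys
# usage: p.py x y z yawdeg [x y z yaw ...]
o=ctrl.get_obs(); p=np.array(o['ee_pos']); R=Ro.from_rotvec(o['orientation']).as_matrix()
print('t %.2f'%o['t'],'pos',p.round(1),'jawyaw %.1f'%np.degrees(np.arctan2(R[1,0],R[0,0])),'tilt',R[:,1].round(3),'w %.1f'%o['width'],'F',np.round(o['ft_force'],1),'q1,6',o['qpos'][[0,5]].round(2))
a=np.array(sys.argv[1:],float).reshape(-1,4); prev=p; py=None
for x,y,z,yaw in a:
    c,s=np.cos(np.radians(yaw)),np.sin(np.radians(yaw))
    Rt=np.array([[c,0,-s],[s,0,c],[0,-1,0]])
    w=Ro.from_matrix(R.T@Rt).as_rotvec(); d=R.T@(np.array([x,y,z])-p)/10
    print('dpos',d.round(2).tolist(),'rot',w.round(3).tolist(),'rows>=%.1f'%(np.linalg.norm(np.array([x,y,z])-prev)/41.7),'rotrows %.1f'%(np.degrees(np.linalg.norm(w))/7.16)); prev=np.array([x,y,z])
E
python3 p.py 413 253 120 90 413 253 120 -90
```

```text
t 0.10 pos [247.6 573.3 222. ] jawyaw 66.6 tilt [-0.001 -0.001 -1.   ] w 88.0 F [ 0.7  0.1 -0.3] q1,6 [ 1.14 -0.02]
dpos [-22.83, 10.23, -27.88] rot [-0.0, -0.408, -0.001] rows>=9.0 rotrows 3.3
dpos [-22.83, 10.23, -27.88] rot [0.002, 2.734, -0.0] rows>=0.0 rotrows 21.9
```

```bash
python3 - <<'E'
import cv2
t=cv2.imread('pics/top0.png'); s=cv2.imread('pics/scene0.png')
cv2.imwrite('pics/c5.png',cv2.resize(t[140:240,210:335],None,fx=6,fy=6,interpolation=cv2.INTER_CUBIC))
E
```

```text
(no output)
```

View pics/c5.png

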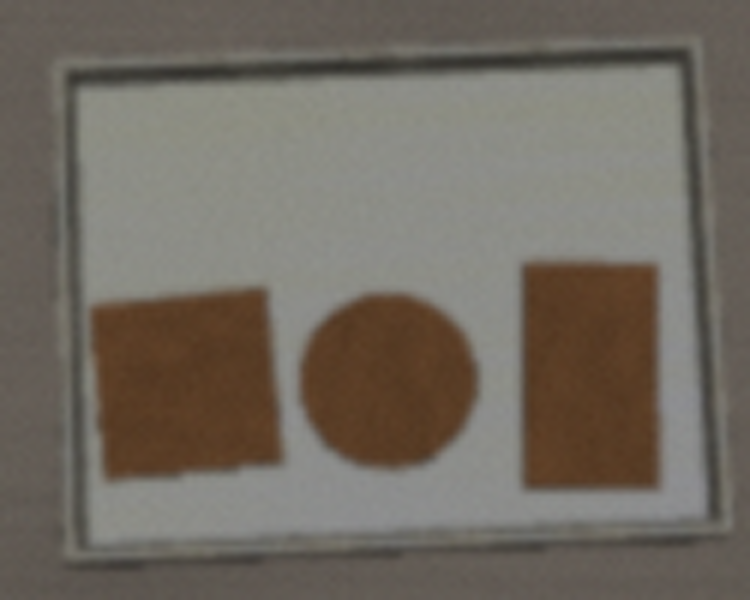

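The tray yaw comes out at about 1–2°, the square board at about 6° and the oblong board at about -0.5°. I'll take the oblong frame first.

Call:
carry_out(delta_pos=[[-22.8, 8.0, -27.9], [-22.8, 8.0, -27.9], [-22.8, 8.0, -27.9], [-22.8, 8.0, -27.9], [-22.8, 8.0, -27.9], [-22.8, 8.0, -27.9], [-22.8, 8.0, -27.9], [-22.8, 8.0, -27.9], [-22.8, 8.0, -27.9], [-22.8, 8.0, -27.9], [-22.8, 8.0, -27.9], [-22.8, 8.0, -27.9]], rotation=[[0, -0.408, 0], [0, -0.408, 0], [0, -0.408, 0], [0, -0.408, 0], [0, -0.408, 0], [0, -0.408, 0], [0, -0.408, 0], [0, -0.408, 0], [0, -0.408, 0], [0, -0.408, 0], [0, -0.408, 0], [0, -0.408, 0]], hand=0)

```text
t: 1.1
ee_pos: [413.6, 253.9, 142.6]
orientation: [-1.209, -1.208, 1.209]
ft_force: [-0.3, 0.4, -0.8]
width: 88.1
```

```bash
python3 p.py 413 253 12 90.5
```

```text
t 1.10 pos [413.6 253.9 142.6] jawyaw 90.0 tilt [-0.  0. -1.] w 88.1 F [-0.3  0.4 -0.8] q1,6 [ 0.53 -1.04]
dpos [-0.09, 13.06, 0.05] rot [-0.0, -0.01, 0.0] rows>=3.1 rotrows 0.1
```

Call:
carry_out(delta_pos=[[0, 4, 0], [0, 8, 0], [0, 11, 0], [0, 13, 0], [0, 13, 0], [0, 13, 0]], rotation=[[0, 0, 0], [0, 0, 0], [0, 0, 0], [0, 0, 0], [0, 0, 0], [0, 0, 0]])

```text
t: 1.6
ee_pos: [412.6, 254.7, 12.2]
orientation: [-1.208, -1.209, 1.212]
ft_force: [0.1, 0.8, -0.8]
width: 87.8
```

Call:
carry_out(delta_pos=[[0, 0, 0], [0, 0, 0], [0, 0, 0], [0, 0, 0], [0, 0, 0], [0, 0, 0], [0, 0, 0], [0, 0, 0], [0, 0, 0], [0, 0, 0]], rotation=[[0, 0, 0], [0, 0, 0], [0, 0, 0], [0, 0, 0], [0, 0, 0], [0, 0, 0], [0, 0, 0], [0, 0, 0], [0, 0, 0], [0, 0, 0]], hand=255)

```text
t: 2.43
ee_pos: [413.7, 253.8, 12.9]
orientation: [-1.209, -1.209, 1.209]
ft_force: [-0.5, -0.9, 4.9]
width: 39.7
```

```bash
python3 p.py 413 253 90 90 543 -89 90 90 543 -89 18.5 90; python3 -c "
from h import *
for n in('scene','top'): cv2.imwrite('pics/%s1.png'%n,ctrl.get_image(n)[:,:,::-1])"
```

```text
t 2.43 pos [413.7 253.8  12.9] jawyaw 90.0 tilt [ 0.  0. -1.] w 39.7 F [-0.5 -0.9  4.9] q1,6 [ 0.53 -1.05]
dpos [-0.08, -7.72, 0.07] rot [0.0, 0.0, 0.0] rows>=1.9 rotrows 0.0
dpos [-34.28, -7.71, -12.93] rot [0.0, 0.0, 0.0] rows>=8.8 rotrows 0.0
dpos [-34.28, -0.56, -12.93] rot [0.0, 0.0, 0.0] rows>=1.7 rotrows 0.0
```

Call:
carry_out(delta_pos=[[0, -4, 0], [0, -7.7, 0], [-3, -7.7, -1], [-34.3, -7.7, -12.9], [-34.3, -7.7, -12.9], [-34.3, -7.7, -12.9], [-34.3, -7.7, -12.9], [-34.3, -7.7, -12.9], [-34.3, -7.7, -12.9], [-34.3, -7.7, -12.9], [-34.3, -7.7, -12.9], [-34.3, -7.7, -12.9]], rotation=[[0, 0, 0], [0, 0, 0], [0, 0, 0], [0, 0, 0], [0, 0, 0], [0, 0, 0], [0, 0, 0], [0, 0, 0], [0, 0, 0], [0, 0, 0], [0, 0, 0], [0, 0, 0]])

```text
t: 3.53
ee_pos: [545.7, -95.1, 89.9]
orientation: [-1.215, -1.208, 1.205]
ft_force: [0.5, -0.8, -1.1]
width: 39.9
```

```bash
python3 p.py 543 -89 20 89.5;  python3 -c "
from h import *
for n in('scene','top'): cv2.imwrite('pics/%s1.png'%n,ctrl.get_image(n)[:,:,::-1])"
```

```text
t 3.53 pos [545.7 -95.1  89.9] jawyaw 89.8 tilt [ 0.004 -0.002 -1.   ] w 39.9 F [ 0.5 -0.8 -1.1] q1,6 [-0.19 -1.76]
dpos [0.62, 6.99, 0.3] rot [0.004, 0.004, -0.002] rows>=1.7 rotrows 0.0
```

View pics/scene1.png

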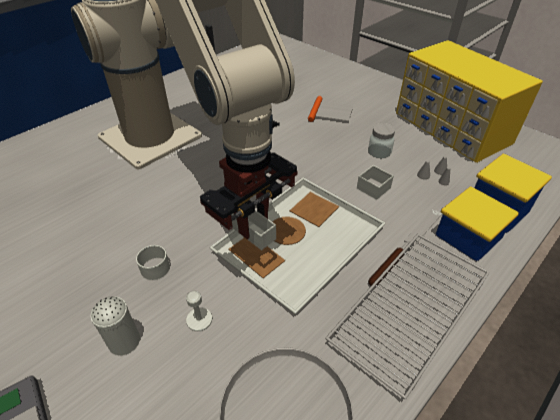

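The frame is held level above the oblong board near (255,235). The arm may still be settling, so I'll re-read the pose.

```bash
python3 p.py 543 -89 20 89.5
```

```text
t 3.63 pos [542.5 -90.6  89.2] jawyaw 89.8 tilt [-0.001  0.    -1.   ] w 39.9 F [-0.9  0.4 -0. ] q1,6 [-0.19 -1.75]
dpos [0.16, 6.92, -0.05] rot [-0.001, 0.005, 0.0] rows>=1.7 rotrows 0.0
```

Call:
carry_out(delta_pos=[[0, 3, 0], [0, 5, 0], [0, 6.4, 0], [0, 7.1, 0], [0, 7.1, 0], [0, 7.1, 0]], rotation=[[0, 0, 0], [0, 0, 0], [0, 0, 0], [0, 0, 0], [0, 0, 0], [0, 0, 0]])

```text
t: 4.13
ee_pos: [541.9, -87.6, 18.5]
orientation: [-1.207, -1.21, 1.211]
ft_force: [-0.0, -0.2, -0.9]
width: 40.0
```

Call:
carry_out(delta_pos=[[0, 0, 0], [0, 0, 0], [0, 0, 0], [0, 0, 0], [0, 0, 0]], rotation=[[0, 0, 0], [0, 0, 0], [0, 0, 0], [0, 0, 0], [0, 0, 0]], hand=80)

```text
t: 4.55
ee_pos: [542.7, -89.2, 18.9]
orientation: [-1.209, -1.21, 1.209]
ft_force: [0.0, -0.2, 0.2]
width: 60.2
```

Call:
carry_out(delta_pos=[[0, -3, 0], [0, -7, 0], [0, -11, 0], [0, -12, 0]], rotation=[[0, 0, 0], [0, 0, 0], [0, 0, 0], [0, 0, 0]])

```text
t: 4.88
ee_pos: [545.6, -89.8, 144.1]
orientation: [-1.216, -1.214, 1.207]
ft_force: [2.0, 0.4, 0.3]
width: 60.3
```

```bash
python3 p.py 592 262 130 90 592 262 12 90
```

```text
t 4.88 pos [545.6 -89.8 144.1] jawyaw 90.0 tilt [ 0.008 -0.001 -1.   ] w 60.3 F [2.  0.4 0.3] q1,6 [-0.18 -1.76]
dpos [35.19, 1.4, -4.63] rot [0.008, 0.0, -0.001] rows>=8.5 rotrows 0.1
dpos [35.2, 13.2, -4.54] rot [0.008, 0.0, -0.001] rows>=2.8 rotrows 0.1
```

Call:
carry_out(delta_pos=[[35.1, 1, -4.9], [35.1, 1, -4.9], [35.1, 1, -4.9], [35.1, 1, -4.9], [35.1, 1, -4.9], [35.1, 1, -4.9], [35.1, 1, -4.9], [35.1, 1, -4.9], [35.1, 1, -4.9], [35.1, 1, -4.9], [35.1, 1, -4.9], [35.1, 1, -4.9]], rotation=[[0, 0, 0], [0, 0, 0], [0, 0, 0], [0, 0, 0], [0, 0, 0], [0, 0, 0], [0, 0, 0], [0, 0, 0], [0, 0, 0], [0, 0, 0], [0, 0, 0], [0, 0, 0]], hand=0)

```text
t: 5.88
ee_pos: [590.9, 260.9, 128.1]
orientation: [-1.209, -1.208, 1.211]
ft_force: [0.3, 0.0, 0.1]
width: 87.8
```

```bash
python3 -c "
from h import *
for n in('scene','top'): cv2.imwrite('pics/%s2.png'%n,ctrl.get_image(n)[:,:,::-1])"; python3 p.py 592 262 12 90; python3 -c "
import cv2
s=cv2.imread('pics/scene2.png');cv2.imwrite('pics/c6.png',cv2.resize(s[170:300,210:350],None,fx=5,fy=5,interpolation=2))"
```

```text
t 5.98 pos [591.3 260.3 128.4] jawyaw 89.9 tilt [-0.001 -0.001 -1.   ] w 87.7 F [-0.3 -1.3 -1.2] q1,6 [ 0.4  -1.17]
dpos [0.18, 11.64, -0.08] rot [-0.001, -0.001, -0.001] rows>=2.8 rotrows 0.0
```

View pics/c6.png

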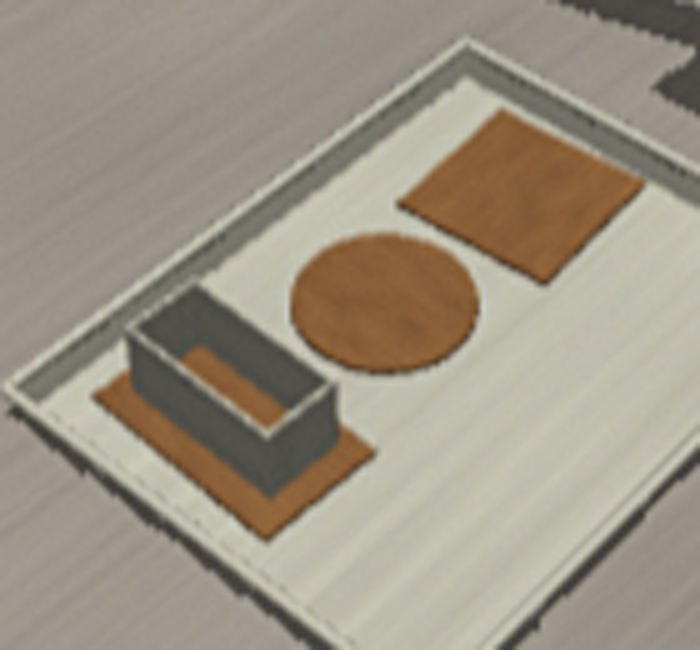

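The oblong frame stands well centred on its board. Next is the square frame.

Call:
carry_out(delta_pos=[[0, 4, 0], [0, 8, 0], [0, 10, 0], [0, 11.5, 0], [0, 11.6, 0], [0, 11.6, 0]], rotation=[[0, 0, 0], [0, 0, 0], [0, 0, 0], [0, 0, 0], [0, 0, 0], [0, 0, 0]])

```text
t: 6.48
ee_pos: [591.6, 261.0, 12.5]
orientation: [-1.209, -1.208, 1.209]
ft_force: [0.3, -0.2, -0.7]
width: 87.7
```

Call:
carry_out(delta_pos=[[0, 0, 0], [0, 0, 0], [0, 0, 0], [0, 0, 0], [0, 0, 0], [0, 0, 0], [0, 0, 0], [0, 0, 0]], rotation=[[0, 0, 0], [0, 0, 0], [0, 0, 0], [0, 0, 0], [0, 0, 0], [0, 0, 0], [0, 0, 0], [0, 0, 0]], hand=255)

```text
t: 7.15
ee_pos: [592.1, 262.1, 13.7]
orientation: [-1.21, -1.211, 1.209]
ft_force: [-2.0, -1.6, 6.6]
width: 59.5
```

```bash
python3 p.py 592 261 90 90 538.7 101.3 90 96 538.7 101.3 18.5 96
python3 - <<'E'
from h import *
p=(np.array([(130,327),(203,287),(337,382),(268,437)])+.5)/5-.5+[210,170]
X=cast('scene',p,46);e=np.roll(X,-1,0)-X
print(X.mean(0),np.linalg.norm(e,axis=1),np.degrees(np.arctan2(e[:,1],e[:,0])))
E
```

```text
t 7.15 pos [592.1 262.1  13.7] jawyaw 90.0 tilt [ 0.001  0.    -1.   ] w 59.5 F [-2.  -1.6  6.6] q1,6 [ 0.4  -1.17]
dpos [-0.11, -7.63, -0.0] rot [0.001, 0.0, 0.0] rows>=1.8 rotrows 0.0
dpos [-16.07, -7.64, 5.33] rot [0.001, -0.104, 0.0] rows>=4.0 rotrows 0.8
dpos [-16.08, -0.49, 5.34] rot [0.001, -0.104, 0.0] rows>=1.7 rotrows 0.8
[543.22675975 -86.15647748  46.        ] [37.01028934 77.83004704 39.34253837 83.34298912] [ 82.34625831   1.33565191 -89.12533957 179.42030535]
```

Call:
carry_out(delta_pos=[[0, -4, 0], [0, -7.7, 0], [-2, -7.7, 0.5], [-6, -7.7, 2], [-10, -7.7, 3.3], [-14, -7.7, 4.7], [-16.0, -7.7, 5.3], [-16.0, -7.7, 5.3], [-16.0, -7.7, 5.3], [-16.0, -7.7, 5.3]], rotation=[[0, 0, 0], [0, 0, 0], [0, -0.02, 0], [0, -0.05, 0], [0, -0.08, 0], [0, -0.105, 0], [0, -0.105, 0], [0, -0.105, 0], [0, -0.105, 0], [0, -0.105, 0]])

```text
t: 7.98
ee_pos: [539.3, 102.3, 89.9]
orientation: [-1.158, -1.287, 1.285]
ft_force: [0.2, 0.0, -0.8]
width: 59.7
```

```bash
python3 p.py 538.7 101.3 18.5 96
```

```text
t 7.98 pos [539.3 102.3  89.9] jawyaw 96.0 tilt [ 0.001  0.    -1.   ] w 59.7 F [ 0.2  0.  -0.8] q1,6 [ 0.17 -1.51]
dpos [-0.09, 7.14, 0.07] rot [0.001, 0.0, 0.0] rows>=1.7 rotrows 0.0
```

Call:
carry_out(delta_pos=[[0, 3, 0], [0, 5, 0], [0, 6.5, 0], [0, 7.1, 0], [0, 7.1, 0], [0, 7.1, 0]], rotation=[[0, 0, 0], [0, 0, 0], [0, 0, 0], [0, 0, 0], [0, 0, 0], [0, 0, 0]])

```text
t: 8.48
ee_pos: [539.3, 103.1, 18.6]
orientation: [-1.157, -1.288, 1.287]
ft_force: [0.2, -0.3, -0.6]
width: 59.7
```

Call:
carry_out(delta_pos=[[0, 0, 0], [0, 0, 0], [0, 0, 0], [0, 0, 0]], rotation=[[0, 0, 0], [0, 0, 0], [0, 0, 0], [0, 0, 0]], hand=54)

```text
t: 8.82
ee_pos: [538.8, 102.0, 18.9]
orientation: [-1.158, -1.287, 1.286]
ft_force: [-0.7, -0.5, 0.2]
width: 69.3
```

Call:
carry_out(delta_pos=[[0, -3, 0], [0, -7, 0], [0, -11, 0], [0, -12, 0]], rotation=[[0, 0, 0], [0, 0, 0], [0, 0, 0], [0, 0, 0]])

```text
t: 9.15
ee_pos: [541.6, 102.3, 144.2]
orientation: [-1.163, -1.293, 1.282]
ft_force: [1.0, -0.2, -0.1]
width: 69.4
```

```bash
python3 p.py 417 -257 130 90 417 -257 12 90
```

```text
t 9.15 pos [541.6 102.3 144.2] jawyaw 96.0 tilt [ 0.008  0.001 -1.   ] w 69.4 F [ 1.  -0.2 -0.1] q1,6 [ 0.17 -1.51]
dpos [-34.43, 1.27, 16.17] rot [0.008, 0.105, 0.001] rows>=9.1 rotrows 0.8
dpos [-34.43, 13.07, 16.27] rot [0.008, 0.105, 0.001] rows>=2.8 rotrows 0.8
```

Call:
carry_out(delta_pos=[[-34.4, 0.8, 16.0], [-34.4, 0.8, 16.0], [-34.4, 0.8, 16.0], [-34.4, 0.8, 16.0], [-34.4, 0.8, 16.0], [-34.4, 0.8, 16.0], [-34.4, 0.8, 16.0], [-34.4, 0.8, 16.0], [-34.4, 0.8, 16.0], [-34.4, 0.8, 16.0], [-34.4, 0.8, 16.0], [-34.4, 0.8, 16.0]], rotation=[[0, 0.105, 0], [0, 0.105, 0], [0, 0.105, 0], [0, 0.105, 0], [0, 0.105, 0], [0, 0.105, 0], [0, 0.105, 0], [0, 0.105, 0], [0, 0.105, 0], [0, 0.105, 0], [0, 0.105, 0], [0, 0.105, 0]], hand=0)

```text
t: 10.15
ee_pos: [415.3, -257.0, 130.5]
orientation: [-1.209, -1.208, 1.208]
ft_force: [0.3, -0.4, -0.3]
width: 88.0
```

```bash
python3 -c "
from h import *
for n in('scene','top'): cv2.imwrite('pics/%s3.png'%n,ctrl.get_image(n)[:,:,::-1])"; python3 p.py 417 -257 12 90; python3 -c "
import cv2
s=cv2.imread('pics/scene3.png');cv2.imwrite('pics/c7.png',cv2.resize(s[170:300,210:350],None,fx=5,fy=5,interpolation=2))"
```

```text
t 10.25 pos [ 415.8 -255.8  130.5] jawyaw 90.1 tilt [-0.     0.001 -1.   ] w 87.8 F [-0.5  0.  -0.3] q1,6 [-0.58 -2.15]
dpos [-0.12, 11.85, -0.13] rot [-0.0, 0.001, 0.001] rows>=2.8 rotrows 0.0
```

View pics/c7.png

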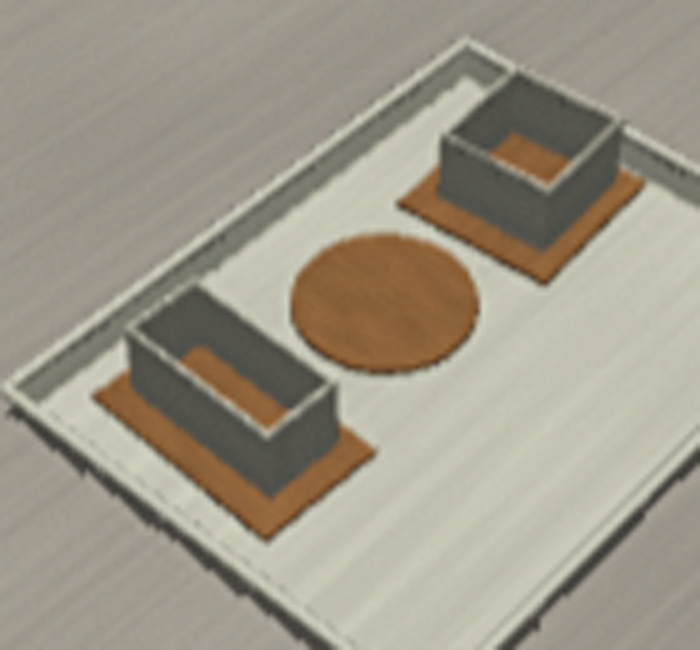

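Both rectangular frames are centred and parallel to their boards. Now the ring.

Call:
carry_out(delta_pos=[[0, 4, -0.1], [0, 8, -0.1], [0, 10, -0.1], [0, 11.7, -0.1], [0, 11.8, -0.1], [0, 11.8, -0.1]], rotation=[[0, 0, 0], [0, 0, 0], [0, 0, 0], [0, 0, 0], [0, 0, 0], [0, 0, 0]])

```text
t: 10.75
ee_pos: [416.5, -255.5, 12.1]
orientation: [-1.206, -1.21, 1.211]
ft_force: [-0.8, -0.9, 0.7]
width: 87.9
```

Call:
carry_out(delta_pos=[[0, 0, 0], [0, 0, 0], [0, 0, 0], [0, 0, 0], [0, 0, 0], [0, 0, 0], [0, 0, 0], [0, 0, 0]], rotation=[[0, 0, 0], [0, 0, 0], [0, 0, 0], [0, 0, 0], [0, 0, 0], [0, 0, 0], [0, 0, 0], [0, 0, 0]], hand=255)

```text
t: 11.42
ee_pos: [417.1, -257.5, 13.5]
orientation: [-1.211, -1.21, 1.209]
ft_force: [0.4, 1.3, 7.8]
width: 59.5
```

```bash
python3 p.py 417 -257 110 90 540.6 6.4 110 90 540.6 6.4 18.5 90
```

```text
t 11.42 pos [ 417.1 -257.5   13.5] jawyaw 90.0 tilt [ 0.001 -0.001 -1.   ] w 59.5 F [0.4 1.3 7.8] q1,6 [-0.58 -2.15]
dpos [0.04, -9.65, 0.0] rot [0.001, 0.0, -0.001] rows>=2.3 rotrows 0.0
dpos [26.38, -9.65, -12.36] rot [0.001, 0.0, -0.001] rows>=7.0 rotrows 0.0
dpos [26.39, -0.5, -12.35] rot [0.001, 0.0, -0.001] rows>=2.2 rotrows 0.0
```

Call:
carry_out(delta_pos=[[0, -4, 0], [0, -8, 0], [1, -9.7, -0.5], [26.4, -9.7, -12.3], [26.4, -9.7, -12.3], [26.4, -9.7, -12.3], [26.4, -9.7, -12.3], [26.4, -9.7, -12.3], [26.4, -9.7, -12.3], [26.4, -9.7, -12.3], [26.4, -9.7, -12.3], [26.4, -9.7, -12.3]], rotation=[[0, 0, 0], [0, 0, 0], [0, 0, 0], [0, 0, 0], [0, 0, 0], [0, 0, 0], [0, 0, 0], [0, 0, 0], [0, 0, 0], [0, 0, 0], [0, 0, 0], [0, 0, 0]])

```text
t: 12.42
ee_pos: [539.8, 8.4, 109.6]
orientation: [-1.208, -1.212, 1.212]
ft_force: [0.0, -0.7, -1.7]
width: 59.7
```

Call:
carry_out(delta_pos=[[0, 0, 0], [0, 0, 0]], rotation=[[0, 0, 0], [0, 0, 0]])

```text
t: 12.58
ee_pos: [538.7, 6.0, 109.5]
orientation: [-1.209, -1.208, 1.209]
ft_force: [-0.0, 0.3, -1.3]
width: 59.6
```

```bash
python3 p.py 540.6 6.4 18.5 90
```

```text
t 12.58 pos [538.7   6.  109.5] jawyaw 89.9 tilt [-0.001 -0.    -1.   ] w 59.6 F [-0.   0.3 -1.3] q1,6 [-0.01 -1.58]
dpos [0.04, 9.1, -0.2] rot [-0.001, -0.001, -0.0] rows>=2.2 rotrows 0.0
```

Call:
carry_out(delta_pos=[[0, 4, -0.1], [0, 6.5, -0.1], [0, 8.4, -0.1], [0, 9.1, -0.1], [0, 9.1, -0.1], [0, 9.1, -0.1]], rotation=[[0, 0, 0], [0, 0, 0], [0, 0, 0], [0, 0, 0], [0, 0, 0], [0, 0, 0]])

```text
t: 13.08
ee_pos: [540.2, 5.7, 18.7]
orientation: [-1.21, -1.208, 1.208]
ft_force: [-0.1, 0.2, 0.5]
width: 58.9
```

Call:
carry_out(delta_pos=[[0, 0, 0], [0, 0, 0], [0, 0, 0], [0, 0, 0]], rotation=[[0, 0, 0], [0, 0, 0], [0, 0, 0], [0, 0, 0]], hand=54)

```text
t: 13.42
ee_pos: [540.7, 6.8, 19.0]
orientation: [-1.21, -1.21, 1.209]
ft_force: [-0.5, 0.3, -0.2]
width: 68.9
```

Call:
carry_out(delta_pos=[[0, -3, 0], [0, -7, 0], [0, -11, 0], [0, -13, 0]], rotation=[[0, 0, 0], [0, 0, 0], [0, 0, 0], [0, 0, 0]])

```text
t: 13.75
ee_pos: [542.3, 7.0, 152.9]
orientation: [-1.213, -1.213, 1.207]
ft_force: [0.4, -0.4, 0.1]
width: 69.1
```

```bash
python3 p.py 579.5 -268.2 160 70 579.5 -268 49 70
```

```text
t 13.75 pos [542.3   7.  152.9] jawyaw 90.0 tilt [ 0.005 -0.    -1.   ] w 69.1 F [ 0.4 -0.4  0.1] q1,6 [-0.01 -1.58]
dpos [-27.52, -0.69, -3.72] rot [0.005, 0.349, 0.001] rows>=6.7 rotrows 2.8
dpos [-27.5, 10.41, -3.66] rot [0.005, 0.349, 0.001] rows>=2.7 rotrows 2.8
```

Call:
carry_out(delta_pos=[[-27.5, -0.5, -3.9], [-27.5, -0.5, -3.9], [-27.5, -0.5, -3.9], [-27.5, -0.5, -3.9], [-27.5, -0.5, -3.9], [-27.5, -0.5, -3.9], [-27.5, -0.5, -3.9], [-27.5, -0.5, -3.9], [-27.5, -0.5, -3.9], [-27.5, -0.5, -3.9], [-27.5, -0.5, -3.9]], rotation=[[0, 0, 0], [0, 0, 0], [0, 0, 0], [0, 0, 0], [0, 0, 0], [0, 0, 0], [0, 0, 0], [0, 0, 0], [0, 0, 0], [0, 0, 0], [0, 0, 0]], hand=54)

```text
t: 14.67
ee_pos: [579.2, -266.5, 153.5]
orientation: [-1.207, -1.21, 1.21]
ft_force: [-0.0, 0.7, 0.2]
width: 69.5
```

```bash
python3 -c "
from h import *
for n in('scene','top'): cv2.imwrite('pics/%s4.png'%n,ctrl.get_image(n)[:,:,::-1])"; python3 p.py 579 -268.2 49 90; python3 -c "
import cv2,numpy as np
s=cv2.imread('pics/scene4.png');t=cv2.imread('pics/top4.png');
a=cv2.resize(s[170:300,230:350],None,fx=3.3,fy=3.3,interpolation=2);b=cv2.resize(t[150:240,215:335],None,fx=3.3,fy=3.3,interpolation=2)
b=cv2.copyMakeBorder(b,0,a.shape[0]-b.shape[0],0,0,0);cv2.imwrite('pics/c8.png',np.hstack([a,b]))"
```

```text
t 14.77 pos [ 579.5 -266.5  153.7] jawyaw 90.1 tilt [-0.  0. -1.] w 69.7 F [0.3 1.2 0.1] q1,6 [-0.45 -2.02]
dpos [-0.17, 10.47, 0.05] rot [-0.0, 0.002, 0.0] rows>=2.5 rotrows 0.0
```

View pics/c8.png

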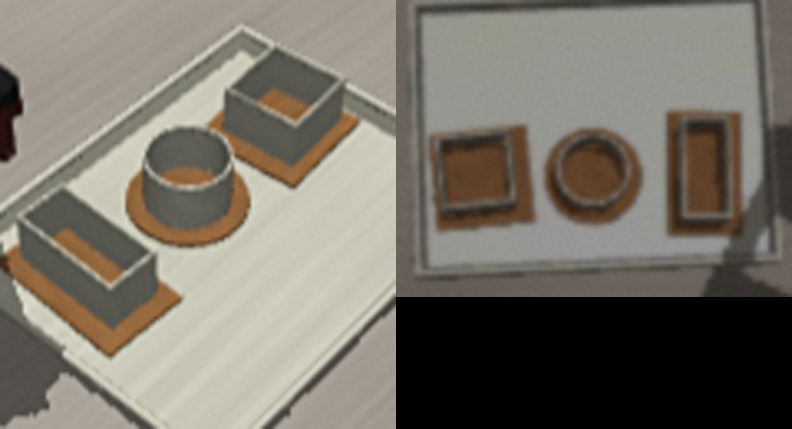

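All three frames sit on their boards. I'll measure the ring centre before inserting the pusher.

```bash
python3 - <<'E'
import cv2,numpy as np
s=cv2.imread('pics/scene4.png');t=cv2.imread('pics/top4.png')
a=cv2.resize(s[200:250,265:305],None,fx=10,fy=10,interpolation=2);b=cv2.resize(t[180:225,257:297],None,fx=10,fy=10,interpolation=2)
b=cv2.copyMakeBorder(b,0,50,0,0,0);cv2.imwrite('pics/c9.png',np.hstack([a,b]))
E
```

```text
(no output)
```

View pics/c9.png

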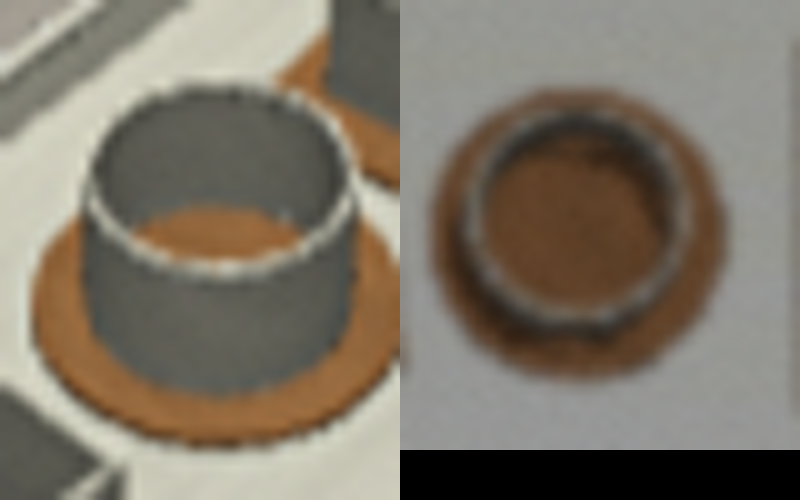

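Call:
carry_out(delta_pos=[[-0.1, 3, 0], [-0.1, 6, 0], [-0.1, 9, 0], [-0.1, 10.4, 0], [-0.1, 10.4, 0], [-0.1, 10.4, 0]], rotation=[[0, 0, 0], [0, 0, 0], [0, 0, 0], [0, 0, 0], [0, 0, 0], [0, 0, 0]])

```text
t: 15.27
ee_pos: [579.6, -268.4, 49.6]
orientation: [-1.208, -1.209, 1.21]
ft_force: [-0.1, 0.4, 0.3]
width: 69.4
```

Call:
carry_out(delta_pos=[[0, 0, 0], [0, 0, 0], [0, 0, 0], [0, 0, 0], [0, 0, 0], [0, 0, 0], [0, 0, 0], [0, 0, 0], [0, 0, 0], [0, 0, 0]], rotation=[[0, 0, 0], [0, 0, 0], [0, 0, 0], [0, 0, 0], [0, 0, 0], [0, 0, 0], [0, 0, 0], [0, 0, 0], [0, 0, 0], [0, 0, 0]], hand=255)

```text
t: 16.1
ee_pos: [579.7, -269.1, 49.9]
orientation: [-1.209, -1.209, 1.209]
ft_force: [-0.5, 1.6, 2.4]
width: 25.0
```

```bash
python3 - <<'E'
from h import *
print(cast('scene',(np.array([220,175])+.5)/10-.5+[265,200],46),cast('top',(np.array([176,221])+.5)/10-.5+[257,180],46))
E
python3 p.py 579.3 -268.5 180 90 540.6 6.4 180 90
python3 -c "
from h import *
for n in('scene','top'): cv2.imwrite('pics/%s5.png'%n,ctrl.get_image(n)[:,:,::-1])
import cv2
s=cv2.imread('pics/scene5.png');cv2.imwrite('pics/c10.png',cv2.resize(s[240:350,150:270],None,fx=5,fy=5,interpolation=2))"
```

```text
[[540.02426638   6.8566244   46.        ]] [[537.76674239   7.06160282  46.        ]]
t 16.10 pos [ 579.7 -269.1   49.9] jawyaw 90.0 tilt [ 0. -0. -1.] w 25.0 F [-0.5  1.6  2.4] q1,6 [-0.45 -2.02]
dpos [0.06, -13.01, 0.04] rot [0.0, 0.0, -0.0] rows>=3.1 rotrows 0.0
dpos [27.55, -13.01, 3.9] rot [0.0, 0.0, -0.0] rows>=6.7 rotrows 0.0
```

View pics/c10.png

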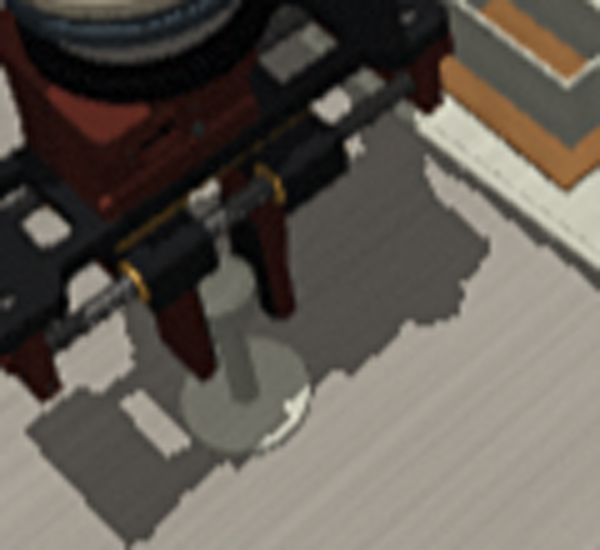

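Call:
carry_out(delta_pos=[[0, -3, 0], [0, -6, 0], [1, -9, 0.2], [5, -9, 0.8], [9, -9, 1.4], [13, -9, 2], [17, -9, 2.6], [21, -9, 3.2], [25, -9, 3.7], [27.5, -9, 3.9], [27.5, -9, 3.9], [27.5, -9, 3.9]], rotation=[[0, 0, 0], [0, 0, 0], [0, 0, 0], [0, 0, 0], [0, 0, 0], [0, 0, 0], [0, 0, 0], [0, 0, 0], [0, 0, 0], [0, 0, 0], [0, 0, 0], [0, 0, 0]])

```text
t: 17.2
ee_pos: [540.2, 7.1, 139.4]
orientation: [-1.208, -1.211, 1.212]
ft_force: [0.1, -0.3, -1.0]
width: 24.7
```

Call:
carry_out(delta_pos=[[0, 2, 0], [0, 2, 0], [0, 2, 0], [0, 2, 0]], rotation=[[0, 0, 0], [0, 0, 0], [0, 0, 0], [0, 0, 0]])

```text
t: 17.53
ee_pos: [540.6, 4.9, 119.8]
orientation: [-1.21, -1.208, 1.209]
ft_force: [-0.1, -0.8, -0.4]
width: 24.8
```

```bash
python3 -c "
from h import *
for n in('scene','top'): cv2.imwrite('pics/%s6.png'%n,ctrl.get_image(n)[:,:,::-1])
import cv2
s=cv2.imread('pics/scene6.png');cv2.imwrite('pics/c11.png',cv2.resize(s[170:270,230:330],None,fx=6,fy=6,interpolation=2))";python3 p.py 540 6.6 56 90
```

```text
t 17.63 pos [541.    5.2 120.2] jawyaw 89.9 tilt [ 0.001 -0.    -1.   ] w 24.8 F [-0.2  0.3 -0.9] q1,6 [-0.01 -1.58]
dpos [0.14, 6.42, 0.1] rot [0.001, -0.001, -0.0] rows>=1.5 rotrows 0.0
```

View pics/c11.png

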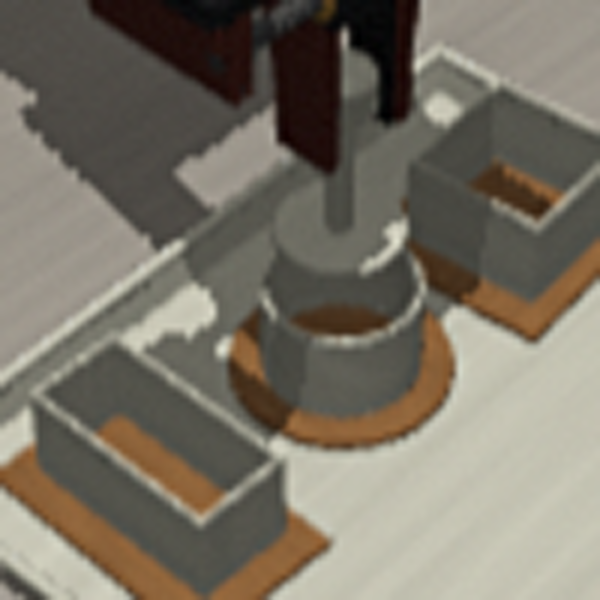

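The pusher hangs upright over the ring. I'll compare the disc centre with the ring centre.

```bash
python3 - <<'E'
from h import *
a=lambda x,y:(np.array([x,y])+.5)/6-.5+[230,170]
print(cast('scene',a(340,233),75.5),cast('scene',[a(273,233),a(407,233)],75.5))
print('ring',cast('scene',a(343,288),46))
E
```

```text
[[542.02041803   3.58015736  75.5       ]] [[525.12777088 -12.78235169  75.5       ]
 [558.89571699  19.92586266  75.5       ]]
ring [[541.45645884   5.98245746  46.        ]]
```

Call:
carry_out(delta_pos=[[0.2, 0, 0.1], [0.2, 1, 0.1], [0.2, 2, 0.1], [0.2, 3, 0.1], [0.2, 4, 0.1], [0.2, 4, 0.1]], rotation=[[0, 0, 0], [0, 0, 0], [0, 0, 0], [0, 0, 0], [0, 0, 0], [0, 0, 0]])

```text
t: 18.13
ee_pos: [537.8, 8.0, 77.1]
orientation: [-1.206, -1.206, 1.211]
ft_force: [-0.9, 0.0, -0.7]
width: 24.7
```

```bash
python3 -c "
from h import *
for n in('scene','top'): cv2.imwrite('pics/%s7.png'%n,ctrl.get_image(n)[:,:,::-1])
import cv2
s=cv2.imread('pics/scene7.png');cv2.imwrite('pics/c12.png',cv2.resize(s[170:270,230:330],None,fx=6,fy=6,interpolation=2))";python3 p.py 540 6.6 56 90
```

```text
t 18.23 pos [538.9   8.   78.7] jawyaw 90.0 tilt [-0.002 -0.    -1.   ] w 24.7 F [-0.3 -0.3 -1. ] q1,6 [-0.01 -1.58]
dpos [-0.14, 2.27, -0.11] rot [-0.002, 0.0, -0.0] rows>=0.5 rotrows 0.0
```

View pics/c12.png

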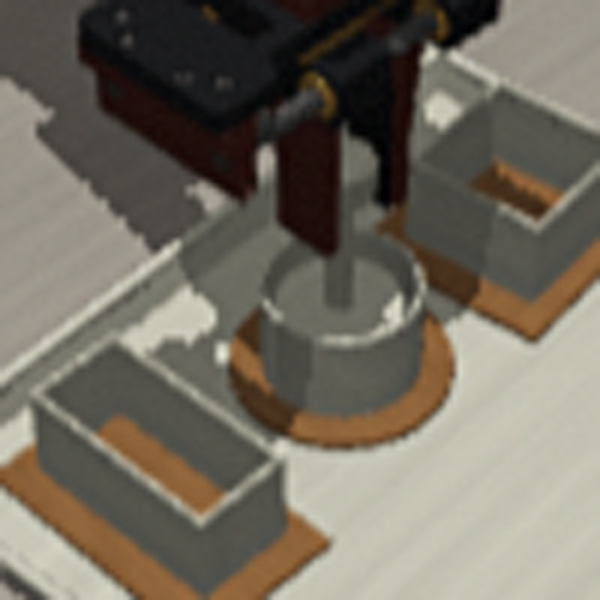

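The disc is inside the ring without contact, so I'll lower it.

Call:
carry_out(delta_pos=[[0, 0.8, 0], [0, 1.5, 0], [0, 2.0, 0], [0, 2.4, 0], [0, 2.4, 0], [0, 2.4, 0]], rotation=[[0, 0, 0], [0, 0, 0], [0, 0, 0], [0, 0, 0], [0, 0, 0], [0, 0, 0]])

```text
t: 18.73
ee_pos: [539.6, 8.0, 55.5]
orientation: [-1.209, -1.209, 1.209]
ft_force: [0.3, 0.4, -0.9]
width: 25.2
```

Call:
carry_out(delta_pos=[[0, 0, 0], [0, 0, 0], [0, 0, 0], [0, 0, 0], [0, 0, 0]], rotation=[[0, 0, 0], [0, 0, 0], [0, 0, 0], [0, 0, 0], [0, 0, 0]], hand=100)

```text
t: 19.15
ee_pos: [539.6, 7.9, 55.7]
orientation: [-1.209, -1.209, 1.209]
ft_force: [0.1, -0.0, -0.8]
width: 52.4
```

Call:
carry_out(delta_pos=[[0, -3, 0], [0, -7, 0], [0, -11, 0], [0, -14, 0], [0, -14, 0]], rotation=[[0, 0, 0], [0, 0, 0], [0, 0, 0], [0, 0, 0], [0, 0, 0]])

```text
t: 19.57
ee_pos: [543.3, 7.9, 202.0]
orientation: [-1.217, -1.217, 1.204]
ft_force: [0.8, -0.1, 0.0]
width: 53.0
```

```bash
python3 p.py 516.5 -389 210 60 516.5 -389 52 60
```

```text
t 19.57 pos [543.3   7.9 202. ] jawyaw 90.0 tilt [ 0.011 -0.    -1.   ] w 53.0 F [ 0.8 -0.1  0. ] q1,6 [-0.01 -1.58]
dpos [-39.69, -0.82, 2.68] rot [0.011, 0.524, 0.003] rows>=9.5 rotrows 4.2
dpos [-39.69, 14.98, 2.85] rot [0.011, 0.524, 0.003] rows>=3.8 rotrows 4.2
```

Call:
carry_out(delta_pos=[[-39.7, -1.4, 2.3], [-39.7, -1.4, 2.3], [-39.7, -1.4, 2.3], [-39.7, -1.4, 2.3], [-39.7, -1.4, 2.3], [-39.7, -1.4, 2.3], [-39.7, -1.4, 2.3], [-39.7, -1.4, 2.3], [-39.7, -1.4, 2.3], [-39.7, -1.4, 2.3], [-39.7, -1.4, 2.3], [-39.7, -1.4, 2.3]], rotation=[[0, 0.52, 0], [0, 0.52, 0], [0, 0.52, 0], [0, 0.52, 0], [0, 0.52, 0], [0, 0.52, 0], [0, 0.52, 0], [0, 0.52, 0], [0, 0.52, 0], [0, 0.52, 0], [0, 0.52, 0], [0, 0.52, 0]], hand=0)

```text
t: 20.57
ee_pos: [515.8, -389.8, 208.6]
orientation: [-1.411, -0.816, 0.817]
ft_force: [-0.5, 0.3, 0.3]
width: 87.7
```

```bash
python3 -c "
from h import *
for n in('scene','top'): cv2.imwrite('pics/%s8.png'%n,ctrl.get_image(n)[:,:,::-1])
import cv2
s=cv2.imread('pics/scene8.png');t=cv2.imread('pics/top8.png')
a=cv2.resize(s[170:280,230:350],None,fx=3.3,fy=3.3,interpolation=2);b=cv2.resize(t[140:250,215:335],None,fx=3.3,fy=3.3,interpolation=2)
cv2.imwrite('pics/c13.png',np.hstack([a,b]))";python3 p.py 516.5 -389 52 60
```

```text
t 20.67 pos [ 516.2 -387.8  208.8] jawyaw 60.2 tilt [-0.001  0.001 -1.   ] w 88.0 F [-0.5  0.7  0.7] q1,6 [-0.66 -1.71]
dpos [-0.1, 15.68, -0.11] rot [-0.002, 0.004, 0.001] rows>=3.8 rotrows 0.0
```

View pics/c13.png

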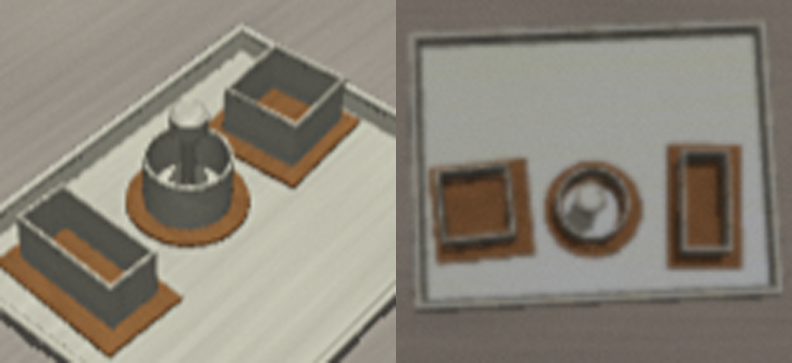

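The pusher stands upright in the ring. Now the dredger.

Call:
carry_out(delta_pos=[[0, 3, 0], [0, 6, 0], [0, 9, 0], [0, 12, 0], [0, 14.5, 0], [0, 15.6, 0], [0, 15.6, 0], [0, 15.6, 0]], rotation=[[0, 0, 0], [0, 0, 0], [0, 0, 0], [0, 0, 0], [0, 0, 0], [0, 0, 0], [0, 0, 0], [0, 0, 0]])

```text
t: 21.33
ee_pos: [517.0, -388.1, 54.0]
orientation: [-1.41, -0.819, 0.819]
ft_force: [0.6, -0.2, -0.6]
width: 87.9
```

Call:
carry_out(delta_pos=[[0, 0, 0], [0, 0, 0], [0, 0, 0], [0, 0, 0], [0, 0, 0], [0, 0, 0], [0, 0, 0], [0, 0, 0]], rotation=[[0, 0, 0], [0, 0, 0], [0, 0, 0], [0, 0, 0], [0, 0, 0], [0, 0, 0], [0, 0, 0], [0, 0, 0]], hand=255)

```text
t: 22.0
ee_pos: [517.0, -389.5, 54.4]
orientation: [-1.413, -0.819, 0.818]
ft_force: [-0.5, 0.9, 5.6]
width: 56.7
```

```bash
python3 p.py 516.5 -389 180 60 635.5 8.5 180 60
```

```text
t 22.00 pos [ 517.  -389.5   54.4] jawyaw 60.2 tilt [ 0.001 -0.001 -1.   ] w 56.7 F [-0.5  0.9  5.6] q1,6 [-0.66 -1.71]
dpos [0.02, -12.56, 0.05] rot [0.001, 0.004, -0.0] rows>=3.0 rotrows 0.0
dpos [40.42, -12.57, 9.48] rot [0.001, 0.004, -0.0] rows>=10.0 rotrows 0.0
```

A width of 56.7 mm suggests the pads are partly on the collar, so I'll regrasp 9 mm lower.

Call:
carry_out(delta_pos=[[0, 0, 0], [0, 0, 0], [0, 0, 0], [0, 0.4, 0], [0, 0.9, 0], [0, 0.9, 0]], rotation=[[0, 0, 0], [0, 0, 0], [0, 0, 0], [0, 0, 0], [0, 0, 0], [0, 0, 0]], hand=40)

```text
t: 22.5
ee_pos: [515.9, -388.5, 43.3]
orientation: [-1.409, -0.818, 0.819]
ft_force: [-0.2, 0.1, -0.4]
width: 73.9
```

Call:
carry_out(delta_pos=[[0, 0, 0], [0, 0, 0], [0, 0, 0], [0, 0, 0], [0, 0, 0], [0, 0, 0], [0, 0, 0], [0, 0, 0]], rotation=[[0, 0, 0], [0, 0, 0], [0, 0, 0], [0, 0, 0], [0, 0, 0], [0, 0, 0], [0, 0, 0], [0, 0, 0]], hand=255)

```text
t: 23.17
ee_pos: [516.6, -389.1, 44.7]
orientation: [-1.411, -0.818, 0.818]
ft_force: [-0.2, -0.6, -0.8]
width: 57.1
```

```bash
python3 p.py 516.5 -389 180 60 635.5 8.5 180 60
```

```text
t 23.17 pos [ 516.6 -389.1   44.7] jawyaw 60.2 tilt [ 0. -0. -1.] w 57.1 F [-0.2 -0.6 -0.8] q1,6 [-0.66 -1.71]
dpos [0.0, -13.53, 0.01] rot [0.0, 0.004, -0.0] rows>=3.2 rotrows 0.0
dpos [40.41, -13.53, 9.43] rot [0.0, 0.004, -0.0] rows>=10.0 rotrows 0.0
```

Call:
carry_out(delta_pos=[[0, -2, 0], [0, -5, 0], [0, -8, 0], [0, -11, 0], [0, -12, 0], [0, -12, 0]], rotation=[[0, 0, 0], [0, 0, 0], [0, 0, 0], [0, 0, 0], [0, 0, 0], [0, 0, 0]])

```text
t: 23.67
ee_pos: [518.1, -390.2, 167.6]
orientation: [-1.417, -0.821, 0.817]
ft_force: [0.1, -0.4, -2.8]
width: 56.7
```

```bash
python3 -c "
from h import *
for n in('scene',): cv2.imwrite('pics/%s9.png'%n,ctrl.get_image(n)[:,:,::-1])
s=cv2.imread('pics/scene9.png');cv2.imwrite('pics/c14.png',cv2.resize(s[200:360,60:220],None,fx=3.6,fy=3.6,interpolation=2))";python3 p.py 635.5 8.5 165 60
```

```text
t 23.72 pos [ 517.  -389.3  165.3] jawyaw 60.2 tilt [ 0.002 -0.001 -1.   ] w 56.6 F [ 0.2 -0.1 -2.6] q1,6 [-0.66 -1.71]
dpos [40.41, -0.0, 9.47] rot [0.002, 0.004, -0.0] rows>=10.0 rotrows 0.0
```

View pics/c14.png

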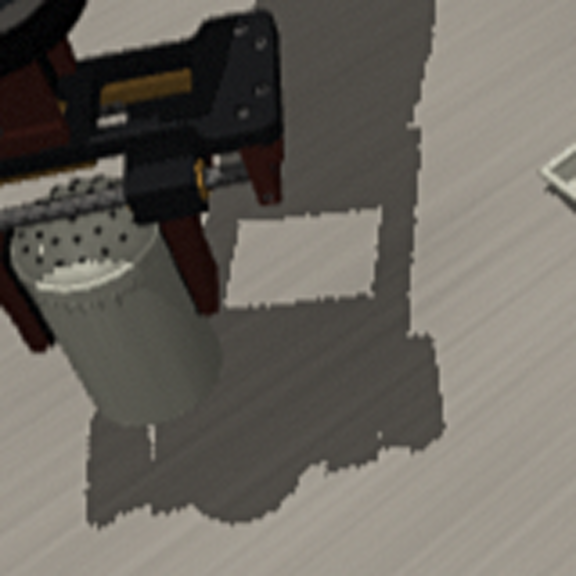

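The dredger hangs upright. I'll carry it to the strip.

Call:
carry_out(delta_pos=[[4, 0, 1], [8, 0, 2], [12, 0, 3], [16, 0, 4], [20, 0, 5], [24, 0, 6], [28, 0, 6.8], [32, 0, 7.6], [36, 0, 8.5], [39, 0, 9.2], [40.4, 0, 9.4], [40.4, 0, 9.4]], rotation=[[0, 0, 0], [0, 0, 0], [0, 0, 0], [0, 0, 0], [0, 0, 0], [0, 0, 0], [0, 0, 0], [0, 0, 0], [0, 0, 0], [0, 0, 0], [0, 0, 0], [0, 0, 0]])

```text
t: 24.72
ee_pos: [635.2, 11.2, 162.2]
orientation: [-1.408, -0.819, 0.823]
ft_force: [-0.2, -0.2, -1.4]
width: 56.9
```

Call:
carry_out(delta_pos=[[0, 2, 0], [0, 4, 0], [0, 6, 0], [0, 6, 0], [0, 6, 0]], rotation=[[0, 0, 0], [0, 0, 0], [0, 0, 0], [0, 0, 0], [0, 0, 0]])

```text
t: 25.13
ee_pos: [633.8, 6.9, 102.7]
orientation: [-1.409, -0.814, 0.821]
ft_force: [0.4, -0.8, -2.0]
width: 56.9
```

```bash
python3 -c "
from h import *
for n in('scene',): cv2.imwrite('pics/%s10.png'%n,ctrl.get_image(n)[:,:,::-1])
s=cv2.imread('pics/scene10.png');cv2.imwrite('pics/c15.png',cv2.resize(s[140:300,220:380],None,fx=3.6,fy=3.6,interpolation=2))";python3 p.py 635.5 8.5 47.5 60
```

```text
t 25.18 pos [635.1   7.1 104.1] jawyaw 60.2 tilt [-0.002 -0.    -1.   ] w 57.0 F [ 0.9  0.2 -1.3] q1,6 [-0.01 -1.06]
dpos [0.15, 5.66, 0.02] rot [-0.001, 0.003, -0.001] rows>=1.4 rotrows 0.0
```

View pics/c15.png

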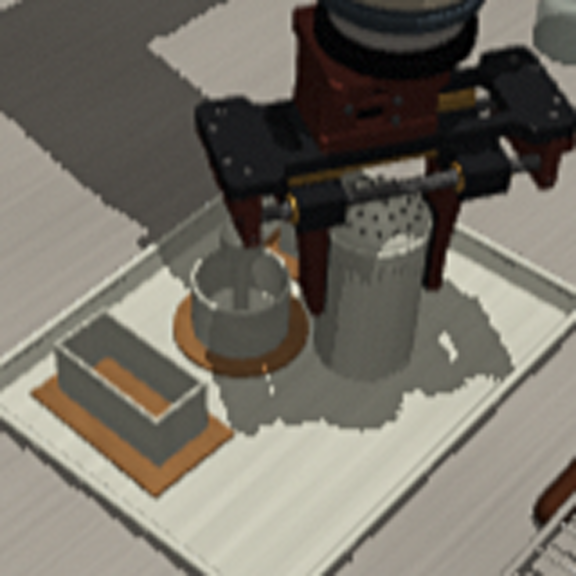

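Call:
carry_out(delta_pos=[[0.1, 2, 0], [0.1, 3.5, 0], [0.1, 4.6, 0], [0.1, 5.2, 0], [0.1, 5.5, 0], [0.1, 5.65, 0], [0.1, 5.65, 0], [0.1, 5.65, 0]], rotation=[[0, 0, 0], [0, 0, 0], [0, 0, 0], [0, 0, 0], [0, 0, 0], [0, 0, 0], [0, 0, 0], [0, 0, 0]])

```text
t: 25.85
ee_pos: [636.7, 9.1, 48.9]
orientation: [-1.412, -0.819, 0.818]
ft_force: [0.2, 0.5, -1.8]
width: 57.3
```

```bash
python3 p.py 635.5 8.5 47.5 60
```

```text
t 25.85 pos [636.7   9.1  48.9] jawyaw 60.2 tilt [ 0.001 -0.    -1.   ] w 57.3 F [ 0.2  0.5 -1.8] q1,6 [-0.   -1.06]
dpos [-0.11, 0.14, 0.08] rot [0.001, 0.004, 0.001] rows>=0.0 rotrows 0.0
```

Call:
carry_out(delta_pos=[[0, 0.1, 0], [0, 0.15, 0], [0, 0.15, 0]], rotation=[[0, 0, 0], [0, 0, 0], [0, 0, 0]])

```text
t: 26.1
ee_pos: [636.9, 9.1, 47.6]
orientation: [-1.412, -0.82, 0.818]
ft_force: [-1.0, -0.3, 4.2]
width: 56.7
```

Call:
carry_out(delta_pos=[[0, 0, 0], [0, 0, 0], [0, 0, 0], [0, 0, 0], [0, 0, 0]], rotation=[[0, 0, 0], [0, 0, 0], [0, 0, 0], [0, 0, 0], [0, 0, 0]], hand=20)

```text
t: 26.52
ee_pos: [636.1, 9.2, 46.5]
orientation: [-1.411, -0.818, 0.819]
ft_force: [-0.0, 0.9, 0.4]
width: 80.3
```

Call:
carry_out(delta_pos=[[0, -2, 0], [0, -5, 0], [0, -8, 0], [0, -11, 0], [0, -14, 0], [0, -14, 0]], rotation=[[0, 0, 0], [0, 0, 0], [0, 0, 0], [0, 0, 0], [0, 0, 0], [0, 0, 0]])

```text
t: 27.02
ee_pos: [639.7, 9.2, 193.1]
orientation: [-1.416, -0.826, 0.812]
ft_force: [0.4, 0.2, 0.4]
width: 81.2
```

```bash
python3 p.py 500 -250 200 60
```

```text
t 27.02 pos [639.7   9.2 193.1] jawyaw 60.2 tilt [ 0.01 -0.   -1.  ] w 81.2 F [0.4 0.2 0.4] q1,6 [-0.   -1.06]
dpos [-29.43, -0.83, -0.75] rot [0.009, 0.004, 0.005] rows>=7.1 rotrows 0.1
```

Contact was felt (4 N) and the dredger is released. I'll move clear and check.

Call:
carry_out(delta_pos=[[-29, -1, -1], [-29, -1, -1], [-29, -1, -1], [-29, -1, -1], [-29, -1, -1], [-29, -1, -1], [-29, -1, -1], [-29, -1, -1], [-29, -1, -1], [-29, -1, -1], [-29, -1, -1], [-29, -1, -1]], rotation=[[0, 0, 0], [0, 0, 0], [0, 0, 0], [0, 0, 0], [0, 0, 0], [0, 0, 0], [0, 0, 0], [0, 0, 0], [0, 0, 0], [0, 0, 0], [0, 0, 0], [0, 0, 0]])

```text
t: 28.02
ee_pos: [501.5, -246.1, 196.4]
orientation: [-1.41, -0.82, 0.82]
ft_force: [0.4, -1.3, 0.4]
width: 81.1
```

```bash
python3 -c "
from h import *
for n in('scene','top'): cv2.imwrite('pics/%s11.png'%n,ctrl.get_image(n)[:,:,::-1])
s=cv2.imread('pics/scene11.png');t=cv2.imread('pics/top11.png')
cv2.imwrite('pics/c16.png',cv2.resize(s[160:300,220:380],None,fx=4.5,fy=4.5,interpolation=2));cv2.imwrite('pics/c17.png',cv2.resize(t[135:245,205:340],None,fx=5,fy=5,interpolation=2))"
```

```text
(no output)
```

View pics/c16.png

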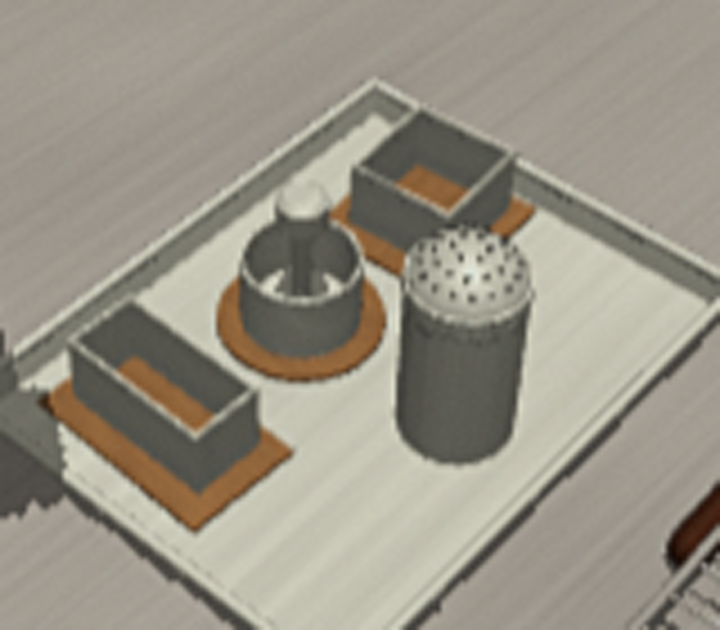

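View pics/c17.png

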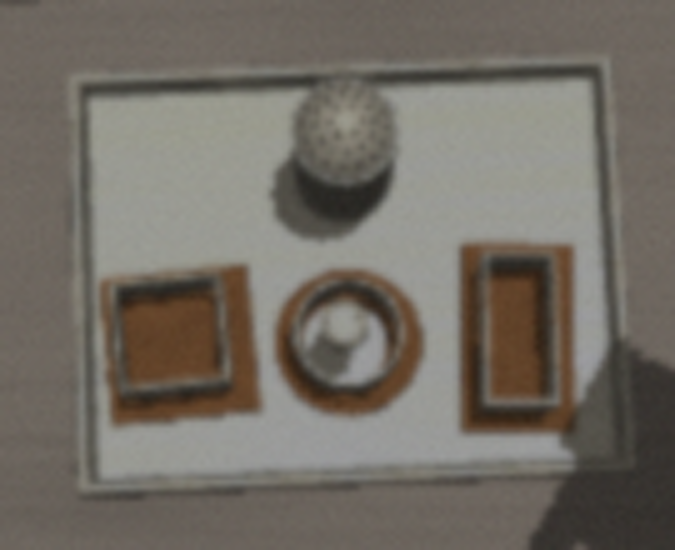

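View pics/scene11.png

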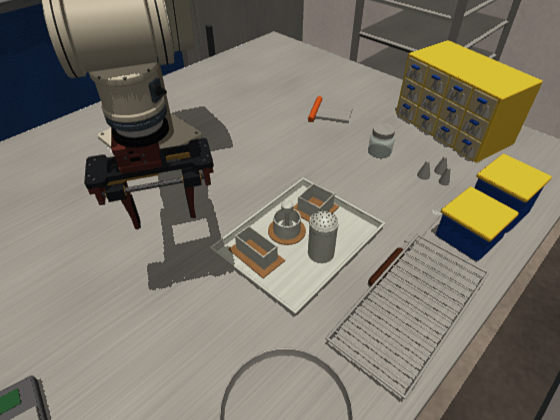

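```bash
python3 - <<'E'
from h import *
np.set_printoptions(precision=1,suppress=True)
T=lambda p:(np.atleast_2d(np.array(p,float))+.5)/5-.5+[205,135]
S=lambda p:(np.atleast_2d(np.array(p,float))+.5)/4.5-.5+[220,160]
def q(n,p,z):
    X=cast(n,p,z);e=np.roll(X,-1,0)-X;print(n,X.mean(0),np.linalg.norm(e,axis=1),np.degrees(np.arctan2(e[:,1],e[:,0]))%180)
q('top',T([(115,279),(222,274),(231,388),(121,396)]),46); q('scene',S([(352,173),(418,110),(517,155),(448,215)]),46)
q('top',T([(478,253),(555,254),(558,407),(479,407)]),46); q('scene',S([(69,343),(134,302),(259,390),(195,436)]),46)
print('ring',cast('top',T((347,335)),46),cast('scene',S((302,260)),46),'knob',cast('top',T((346,327)),77),cast('scene',S((303,199)),77))
print('dred',cast('top',T((345,134)),101),cast('scene',S((467,278)),98))
E
```

```text
top [538.2 102.1  46. ] [58.1 62.9 59.3 64.3] [92.9  5.  94.3  3.9]
scene [540.7 103.   46. ] [60.2 59.8 57.9 55.5] [97.8  8.1 93.5 10.7]
top [541.  -85.3  46. ] [42.2 84.4 42.8 84.9] [ 89.5   0.3  90.1 179.9]
scene [542.8 -86.9  46. ] [38.6 80.4 38.5 81.3] [86.6  1.5 87.9  1.5]
ring [[537.9   7.5  46. ]] [[541.    6.4  46. ]] knob [[537.    8.2  77. ]] [[534.4  13.6  77. ]]
dred [[635.1   9.  101. ]] [[635.8  10.8  98. ]]
```

```bash
python3 -c "
from workcell import ctrl
o=ctrl.get_obs();print(o['t'],o['qvel'].round(3));print(ctrl.close_job())"
```

```text
28.1167 [-0.005  0.     0.    -0.    -0.001 -0.   ]
the job is handed in; nothing more can be done
None
```

I set all three frames on their boards, put the pusher disc down inside the round ring, and last stood the dredger on the strip behind it. I then moved the arm clear and handed the job in at 28 s of the 123 s allowed; no verdict was reported.

My last camera checks, with the tolerances for comparison:

| Item | Offset from target | Tolerance |
|---|---|---|
| Square frame | about 1–3 mm, parallel within about 5° | 12 mm, 9.7° |
| Oblong frame | about 2–4 mm, parallel within about 4° | 12 mm, 9.7° |
| Round ring | about 1–3 mm | 12 mm |
| Dredger | about 95 mm behind the round board's centre, within 3 mm sideways | 66–123 mm, 22 mm |

- **Pusher:** it looks upright in the ring. The two views of its knob disagreed: the top view put it about 1 mm from the ring's centre and the scene view about 10 mm. I put that down to a badly read knob height in the scene view and did not resolve it. The ring's own play keeps the disc within about 4 mm of centre (8 mm is allowed).
- **Dredger grip:** the opening read 56.7–57.3 mm on a 56 mm body, so I regrasped it once 9 mm lower. The reading did not change, but the dredger looked upright both while held and after release.
- **Jar:** it showed no visible change in the final picture; I did not measure it again.

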